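# Offer the sample soap from the counter drawer

## Task

Pull the top drawer almost fully open by its bar handle, then grip the wooden soap dish and lift it straight up, still lying sideways, well clear of the unit's top, keeping it level with the loose soap ball untouched and centred in its hollow. There, above the open drawer, turn the dish a quarter turn so that its thumb tab points square to the back of the unit, and finish still holding it there, level and still, ball centred. Leave that drawer open, the lower one shut and everything else in its place.

Things in the scene. Friction and masses are not known exactly. Their poses are not given: they have to be found in the camera images.
- unit_front (a point): Middle of the top front edge of the fixed wooden two-drawer unit (300 deep x 380 wide x 174 mm high, standing on the counter), 174 mm above the counter. Frame: x square from the front to the back of the unit, y to the left seen from the front (robot's side), z up; drawers slide out along -x. The unit stands turned up to 0.18 rad and up to 100 mm left or right.
- unit_drawer0 (a joint): Top drawer: 0 shut, grows in m as it slides out along the unit's -x, stop at 0.213; friction about 1 N; starts 0 to 0.02 open. Inner floor 97 mm above the counter; side walls rise 55 mm above that floor, the front board 65 mm; inside 255 (x) by 338 mm (y). Shut, its front face is flush with the unit's front edge. Pull to about 0.19 for hand room over the dish.
- unit_drawer0_handle (a point): Middle of the top drawer's dark bar handle: an 11 mm thick round bar, 120 mm long along the unit's y, its axis 35 mm in front of the drawer front, 136 mm above the counter (38 mm below the unit's top). Can be pinched from above, one finger behind the bar. Moves with the drawer.
- unit_drawer1 (a joint): Lower drawer, same slide: 0 shut. Stays shut.
- dish_center (a point): Centre (16 mm above its foot) of the soap dish: loose block of light wood, 84 (x) x 56 (y) x 32 mm, 130 g, with a round hollow, 47 mm wide, 8 mm deep, in its top and a thumb tab at its +x end. Its flat upright long sides (56 mm apart) can be gripped from above, half-way along. z up. Tab starts within 0.2 rad of the unit's -y, ends along its +x. 25 mm free beside each long side.
- dish_tab (a point): Free end of the dish's thumb tab: 73 mm from the dish's centre along its +x, 22 mm above its underside (tab 26 mm wide, 12 mm thick).
- soap_center (a point): Centre of the loose soap ball, 26 mm diameter, about 12 g, cream coloured, resting in the middle of the dish's hollow; its centre is then about 21 mm above the dish's centre and its top 50 mm above the drawer floor. It rolls off centre if the dish is jerked or tilted.
- tin: Small flat round metal tin in the top drawer, 38 mm diameter, 22 mm high, at the unit's -y end of the drawer; origin at the centre of its underside. Stays in the drawer.
- brush: Nail brush in the top drawer, 75 x 28 x 28 mm, at the unit's +y end of the drawer; origin at the centre of its underside. Stays in the drawer.
- jar: Amber jar, 52 mm diameter, 50 mm high, about the middle of the unit's top; origin under its centre. Leave alone.
- bar: Bar of soap, 75 x 50 x 25 mm, about the middle of the unit's top; origin under its centre. Leave alone.
- pump: White pump bottle, 60 mm diameter, 167 mm high, on the counter to the left; origin under its centre. Leave alone.
- roll: Paper roll standing on end, 110 mm diameter, 200 mm high, on the counter to the left; origin under its centre. Leave alone.
- mug: White mug, 80 mm diameter, 85 mm high, on the counter to the right; origin under its centre. Leave alone.
- flask: Amber bottle, 60 mm diameter, 150 mm high, on the counter to the right; origin under its centre. Leave alone.

How it is judged:
On the way, in this order (a step that is already met when the one before it is completed fails the run):
1. the top drawer is pulled out at least 150 mm, the dish still standing in it (value of joint unit_drawer0 above 0.15 m and height (world z) of dish_center below 0.13 m), for 0.2 s.
2. the dish is lifted above the unit's top, its tab still pointing sideways (within about 30 degrees) (height (world z) of dish_center above 0.2 m and angle between the x axis of dish_center and the y axis of unit_front, either way round below 0.5 rad and contact force between the fingers and dish above 0.5 N), for 0.1 s.
At the end, for the whole second after the job is handed in: Held by the gripper alone over the open drawer: dish centre over 220 mm above the counter, still, level within 0.1 rad, tab towards the unit's back within 0.14 rad, soap ball within 6 mm of the dish centre; top drawer out at least 130 mm, lower one under 30 mm (value of joint unit_drawer0 above 0.13 m and value of joint unit_drawer1 below 0.03 m and height (world z) of dish_center above 0.22 m and x of dish_center in the frame of unit_front between -0.27 and -0.03 m and y of dish_center in the frame of unit_front between -0.17 and 0.17 m and angle between the x axis of dish_center and the x axis of unit_front, either way round below 0.14 rad and x of unit_front in the frame of dish_center above 0.02 m and angle between dish_center's own z axis and vertical below 0.1 rad and linear speed of dish below 0.02 m/s and horizontal distance between soap_center and dish_center below 0.006 m and height (world z) of soap_center above 0.23 m and linear speed of soap below 0.03 m/s and contact force between the fingers and dish above 0.5 N and contact force between dish and unit below 0.05 N); the arm keeps its last pose, push and grip.
It fails at once if the soap ball strays more than 12 mm from the dish's centre or is touched by the gripper (horizontal distance between soap_center and dish_center above 0.012 m or contact force between the fingers and soap above 0.3 N).
It fails at once if the dish is tilted more than 0.2 rad (angle between dish_center's own z axis and vertical above 0.2 rad).
It fails at once if the lower drawer is pulled open (value of joint unit_drawer1 above 0.03 m).
It fails at once if the tin or the brush is taken out of the drawer (height (world z) of any of tin, brush above 0.14 m or height (world z) of any of tin, brush below 0.08 m).
It fails at once if something else is pushed away or knocked over (moved more than 30 mm) (distance of any of jar, bar, pump, roll, mug, flask from where it was at the start of the episode above 0.03 m or angle between any of jar, bar, pump, roll, mug, flask's own z axis and vertical above 0.4 rad).
It also fails if it takes over 64 s, if anything falls off the work surface, if the arm or the gripper's body presses on something with over 40 N, if the wrist force passes 120 N, or if a joint passes its speed limit or range.

## Robot

A 6-joint arm with a two-finger parallel gripper is mounted at the origin on the work surface. World frame = base frame: x ahead of the robot, y to its left, z up, the work surface at z = 0. Lengths are in m, angles in rad, forces in N, time in s.
With the tool pointing down it reaches from about 0.35 to 0.775 m from the base axis. Payload 5.5 kg.
Tool frame: the origin (TCP) lies at the very end of the fingers, on their centre line; the grasp point (between the pads) lies 19 mm behind it; x points along the fingers, y is the direction in which the jaws open and shut, and the axes are right-handed (so a half turn about x gives the same grasp; the last joint's range is limited). The gripper opens to 85 mm and grips with 20 to 120 N. Pads are 22 mm wide; open, the fingers measure 114 mm over their backs; the gripper's body (76 mm by 85 mm) begins 54 mm behind the grasp point. The pads swing forward as they close: fully open they stand 13 mm farther back than shut.
Start: joints at [1.177, 0.313, 0.046, 1.304, 0, 1.431], TCP at [0.144, 0.557, 0.231] pointing down, gripper open.
Joint ranges: [-2.76, 2.76], [-0.86, 1.69], [-1.03, 1.26], [-2.2, 2.34], [-1.47, 1.5], [-3.14, 3.14]. Speed limits (rad/s): [2.57, 2.57, 3.14, 3.14, 3.14, 3.14].

## Interface

Orientations are given as a unit quaternion [w, x, y, z].
In Python, from workcell import env gives the robot as it stands.
- The arm moves only by the tool servo_tool, never from a script. Its argument "increments" is a list of rows, each an object with "offset": the shift along the tool's x, y, z in cm, a list of three; "yaw": the turn about the tool's x in degrees. In form: [{"offset": [x, y, z], "yaw": yaw}, ...]. A call has exactly 8 rows; each row is the pose to reach, as a shift and turn from the pose commanded when the call began, along the tool's axes at that moment; what a row does not reach only later rows make up. A row lasts 1/10 s, in which the tool goes at most 50 mm and 8.59 degrees, less where a joint would pass 70% of its speed; a pose out of reach is approached as far as the arm can. A call with a gripper value outside its range is refused whole. "claw" is the opening, from 0 (shut) to 1 (fully open), set as the call begins (left out, the last holds). The fingers move at their own pace and stop on an object; "force" is the grip in N (left out, the last holds). Time passes only in rows, so rows that repeat a pose let the fingers close, or fill a call up. It gives the time, the measured TCP pose, the force and the opening at its end, in the units of the state.
- env.get_state(): the state, without advancing time (a new reading comes with each control period).
- env.read_camera(name): name is "scene" or "top"; returns (picture, depth): 420x560x3 uint8, red, green, blue; 420x560 float32, m along the optical axis (not along the pixel's ray), 0 where there is no reading.
- env.camera_model(name): a dict with "vertical_fov" (degrees; the focal length in pixels is half the picture's height over the tangent of half this angle, whatever the lens; pixels are square), "cx", "cy" (the principal point, pixels), "D" ([k1, k2, p1, p2, k3] as OpenCV has them; the pictures are not rectified), "world_from_camera" (4x4, takes a point from camera to world coordinates). Camera axes: x right, y up, looking along -z (the intrinsics and any distortion apply to the point x, -y, -z); pixel columns grow to the right and rows downward; lengths in m; the calibration is good to about 2 mm. A picture is of the moment at which its call begins. camera_model takes no time and is no camera call.
- env.hand_in(): hands the job in, once; it reports no verdict.
The state is a dict: "clock": time; "joint_pos": joint angles; "qvel": joint speeds; "tau": joint torques, N m; "tcp_pos": TCP position; "orientation": TCP orientation; "wrist_force": force on the tool from outside, world axes, zero at the start; "ft_torque": the same for the moment, N m; "finger_gap": finger opening in m.
Only numpy, scipy, OpenCV 4.12 (cv2) and the standard library are available. Lean on these libraries where they do the work, as an engineer would, in place of code of your own. Each camera call takes 0.05 s, during which the arm holds its last target.

## Working session

There is one attempt and no reset: what is moved stays moved. The work goes in short steps, Python scripts to look and compute and a tool call to move; the robot and the scene stay as the last step left them, time stands still between calls to the robot, and variables do not carry over. Pictures are saved under pics/ and viewed, and the job is handed in when it is done.

Besides the shell and the picture viewer there is one more tool, called after "Call:" as name(argument=value, ...), one argument or row to a line, values as JSON. servo_tool: Moves the arm, as the interface text tells. Its arguments: {"type":"object","properties":{"increments":{"type":"array","items":{"type":"object","properties":{"offset":{"type":"array","items":{"type":"number"}},"yaw":{"type":"number"}}}},"claw":{"type":"number"},"force":{"type":"number"}},"required":["increments"]}

```bash
ls; mkdir -p pics; cat > look.py <<'E'
import sys,cv2,numpy as np
from workcell import env
def grab(tag,cams=("scene","top")):
    for c in cams:
        p,d=env.read_camera(c); cv2.imwrite(f"pics/{c}_{tag}.png",p[:,:,::-1]); np.save(f"{c}_{tag}.npy",d)
def w(cam,d,pts):
    m=env.camera_model(cam); f=210/np.tan(np.radians(m["vertical_fov"])/2)
    K=np.array([[f,0,m["cx"]],[0,f,m["cy"]],[0,0,1]]); T=np.array(m["world_from_camera"])
    pts=np.array(pts,float); n=cv2.undistortPoints(pts.reshape(-1,1,2),K,np.array(m["D"],float)).reshape(-1,2)
    z=np.array([d[int(round(v)),int(round(u))] for u,v in pts])
    c=np.c_[n[:,0]*z,-n[:,1]*z,-z]
    return c@T[:3,:3].T+T[:3,3]
def cloud(cam,d):
    u,v=np.meshgrid(np.arange(560),np.arange(420)); return w(cam,d,np.c_[u.ravel(),v.ravel()]).reshape(420,560,3)
E
python3 - <<'E'
from look import *
grab("0")
s=env.get_state();print(s)
for c in("scene","top"):print(env.camera_model(c))
E
```

```text
pics
{'clock': 0.1, 'joint_pos': array([1.17739975e+00, 3.13931602e-01, 4.50801153e-02, 1.30357276e+00,
       1.12532856e-05, 1.43120385e+00]), 'qvel': array([ 7.86685710e-04, -1.71414336e-03,  1.53937279e-03, -1.93341046e-05,
       -3.89811549e-04,  5.80624253e-04]), 'tau': array([ 4.46629841e-03, -4.81722021e+01,  2.99244118e+01,  1.26314425e-02,
       -7.26011490e-05, -8.60183007e-06]), 'tcp_pos': array([0.14420369, 0.55616035, 0.23048934]), 'orientation': array([ 0.7012651 ,  0.08893843,  0.70157593, -0.09004681]), 'wrist_force': array([0.3010856 , 0.2989929 , 0.42686035]), 'ft_torque': array([-0.01664915, -0.00681703,  0.03049634]), 'finger_gap': 0.08545449868235708}
{'vertical_fov': 54.01548113899435, 'cx': 284.99575712980203, 'cy': 206.2852550154734, 'D': array([-0.03034686,  0.        ,  0.        ,  0.        ,  0.        ]), 'world_from_camera': array([[ 0.39070838, -0.7622732 ,  0.51602958,  1.26804906],
       [ 0.92051263,  0.32467555, -0.2173529 , -0.31473898],
       [-0.0018599 ,  0.55993335,  0.82853557,  1.20151121],
       [ 0.        ,  0.        ,  0.        ,  1.        ]])}
{'vertical_fov': 54.972806072992675, 'cx': 274.890063788329, 'cy': 205.78231743251783, 'D': array([-0.11149079,  0.        ,  0.        ,  0.        ,  0.        ]), 'world_from_camera': array([[-0.05160433,  0.97754517, -0.20430964,  0.33837262],
       [-0.99864695, -0.05182783,  0.00426049, -0.03302125],
       [-0.00642411,  0.20425306,  0.97889704,  1.44575582],
       [ 0.        ,  0.        ,  0.        ,  1.        ]])}
```

View pics/scene_0.png

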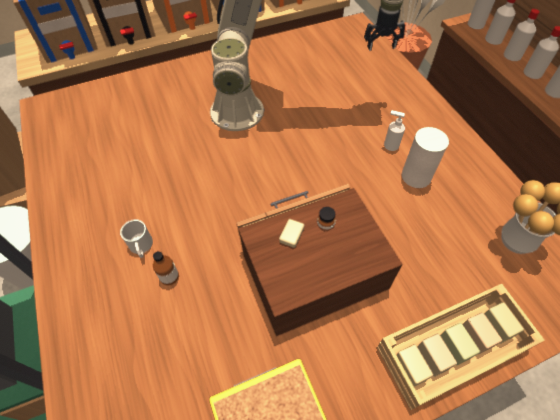

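View pics/top_0.png

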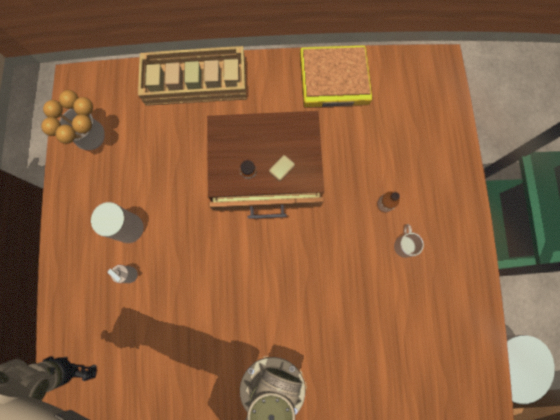

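The scene view shows the unit with its top drawer slightly ajar, the handle near (290,200). In the top view the unit's top spans about (208,115)-(322,197), with the handle at (267,212). Next I'll fit the unit's top.

```bash
python3 - <<'E'
from look import *
for c in("top","scene"):
    d=np.load(f"{c}_0.npy"); P=cloud(c,d)
    X=P[...,0];Y=P[...,1];Z=P[...,2]
    m=(abs(Z-0.174)<0.008)&(X>0.3)&(X<1.1)&(abs(Y)<0.4)&(d>0)
    n,l,st,ce=cv2.connectedComponentsWithStats(m.astype(np.uint8)); k=1+np.argmax(st[1:,4]); m=l==k
    print(c,m.sum(),np.median(Z[m]))
    r=cv2.minAreaRect(np.float32(P[m][:,:2])); print(r); print(cv2.boxPoints(r))
    # handle
    h=(abs(Z-0.138)<0.008)&(X>0.3)&(X<0.75)&(abs(Y)<0.3)&(d>0)
    n,l,st,ce=cv2.connectedComponentsWithStats(h.astype(np.uint8))
    for i in range(1,n):
        if st[i,4]>10: q=P[l==i]; print("h",st[i],q.mean(0),cv2.minAreaRect(np.float32(q[:,:2])))
E
```

```text
top 8624 0.17534980969565184
((0.7871781587600708, -0.011555522680282593), (0.37953799962997437, 0.2872598171234131), 89.66537475585938)
[[ 0.6424424  -0.20048246]
 [ 0.92969733 -0.20216012]
 [ 0.9319139   0.17737141]
 [ 0.644659    0.17904907]]
h [294 202  25   3  29] [ 0.614712   -0.14137416  0.13805615] ((0.614526093006134, -0.14255627989768982), (0.08020574599504471, 0.002102995291352272), 89.54737854003906)
h [263 205  13   1  13] [ 0.61539131 -0.01937851  0.13612145] ((0.6152461171150208, -0.01938493363559246), (0.03968645632266998, 0.0019478361355140805), 87.98429870605469)
h [232 204  61  14 192] [ 0.58989257 -0.00345618  0.14036272] ((0.595880925655365, 0.003578104078769684), (0.19847671687602997, 0.042207859456539154), 89.59004211425781)
h [219 207  12   1  12] [0.61637928 0.12853929 0.13643077] ((0.6163638830184937, 0.1286507397890091), (0.001283602206967771, 0.03567538410425186), 0.6162669658660889)
scene 11343 0.1744439813564047
((0.7879094481468201, -0.012013137340545654), (0.3802509903907776, 0.288859099149704), 89.81328582763672)
[[ 0.64286107 -0.20166695]
 [ 0.93171865 -0.20260829]
 [ 0.9329578   0.17764068]
 [ 0.64410025  0.17858201]]
h [270 191  38  18 151] [ 0.58428082 -0.01462372  0.14017371] ((0.5899040699005127, -0.014388643205165863), (0.1273232251405716, 0.027980536222457886), 88.78968048095703)
```

```bash
python3 - <<'E'
import cv2
p=cv2.imread("pics/top_0.png")[100:230,190:340]; cv2.imwrite("pics/c0.png",cv2.resize(p,None,fx=4.5,fy=4.5,interpolation=cv2.INTER_CUBIC))
E
```

```text
(no output)
```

View pics/c0.png

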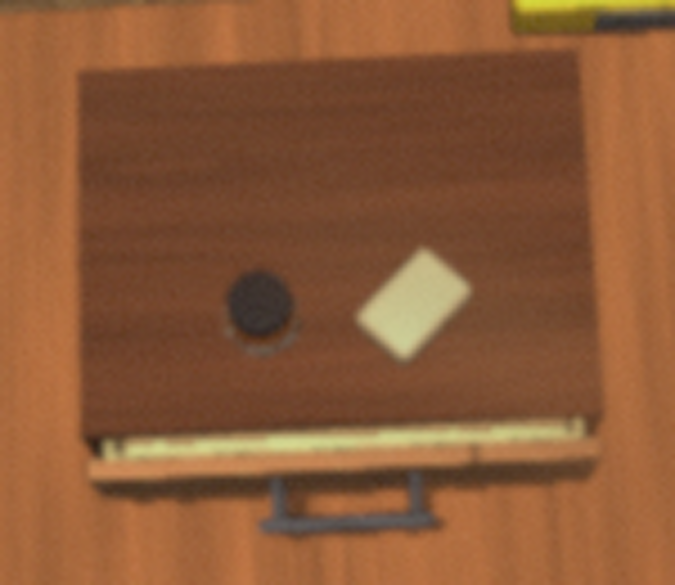

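```bash
python3 - <<'E'
from look import *
np.set_printoptions(precision=4,suppress=True)
for c in("top","scene"):
    d=np.load(f"{c}_0.npy"); P=cloud(c,d)
    X=P[...,0];Y=P[...,1];Z=P[...,2]
    h=(Z>0.128)&(Z<.15)&(X>0.55)&(X<0.597)&(Y>-.15)&(Y<.12)&(d>0)
    q=P[h]; print(c,len(q),q.mean(0),q.min(0),q.max(0))
    bar=q[q[:,0]<np.percentile(q[:,0],1)+0.012]; print("bar",bar.mean(0),bar[:,1].min(),bar[:,1].max(),np.polyfit(bar[:,1],bar[:,0],1))
    # front board top
    b=(Z>0.155)&(Z<.170)&(X>0.55)&(X<0.66)&(abs(Y)<.22)&(d>0); q=P[b]
    if len(q): print("board",len(q),q.mean(0),np.percentile(q[:,0],[2,98]),np.polyfit(q[:,1],q[:,0],1))
    # edge fit per row of top front
    m=(abs(Z-0.1745)<0.006)&(X>0.6)&(X<1)&(d>0)
    ys=np.arange(-.18,.16,.01); xs=[X[m&(abs(Y-y)<.005)].min() for y in ys]; p=np.polyfit(ys,xs,1);print("edge",p)
    ys=np.arange(-.18,.16,.01); xs=[X[m&(abs(Y-y)<.005)].max() for y in ys]; p=np.polyfit(ys,xs,1);print("back",p)
    # other objects on counter
E
```

```text
top 144 [ 0.5809 -0.0106  0.1411] [ 0.5747 -0.0738  0.1314] [0.595  0.0551 0.1496]
bar [ 0.5799 -0.0112  0.1412] -0.07380285358935178 0.05506531968870118 [0.0045 0.58  ]
board 652 [ 0.6253 -0.0094  0.1624] [0.6149 0.6465] [0.0059 0.6254]
edge [0.0064 0.6417]
back [0.0076 0.9278]
scene 145 [ 0.5835 -0.0138  0.1403] [ 0.5747 -0.078   0.1317] [0.5967 0.0494 0.146 ]
bar [ 0.5826 -0.0146  0.1402] -0.07797963899637994 0.04940587840968963 [0.014  0.5828]
board 622 [ 0.6263 -0.0182  0.1613] [0.6165 0.65  ] [0.0018 0.6263]
edge [0.0016 0.6456]
back [0.0043 0.9314]
```

```bash
cat > go.py <<'E'
import sys,numpy as np
from workcell import env
from scipy.spatial.transform import Rotation as R
np.set_printoptions(precision=4,suppress=True)
def plan(target,jaw=None):
    s=env.get_state(); q=s["orientation"]; r=R.from_quat([q[1],q[2],q[3],q[0]]).as_matrix()
    print("t",s["clock"],"tcp",s["tcp_pos"],"gap",s["finger_gap"],"F",s["wrist_force"],"J",s["joint_pos"])
    print("axes x",r[:,0],"y",r[:,1],"z",r[:,2])
    off=r.T@(np.array(target)-s["tcp_pos"])*100; print("offset cm",off)
    if jaw is not None:
        j=np.array([np.cos(jaw),np.sin(jaw),0]); a=np.degrees(np.arctan2(j@r[:,2],j@r[:,1])); 
        print("yaw deg",a,"or",a-180 if a>0 else a+180)
E
python3 - <<'E'
from go import *; plan([0.581,-0.0125,0.23],-0.005)
from look import *
d=np.load("top_0.npy"); print(w("top",d,[(110,218),(122,272),(410,244),(390,202)]))
E
```

```text
t 0.1 tcp [0.1442 0.5562 0.2305] gap 0.08545449868235708 F [0.3011 0.299  0.4269] J [1.1774 0.3139 0.0451 1.3036 0.     1.4312]
axes x [-0.0006 -0.0015 -1.    ] y [ 0.2511  0.968  -0.0016] z [ 0.968  -0.2511 -0.0002]
offset cm [  0.1065 -44.0767  56.5587]
yaw deg 75.74460146594016 or -104.25539853405984
[[ 0.5856  0.4894  0.2041]
 [ 0.4182  0.4807  0.1155]
 [ 0.4717 -0.5185  0.0096]
 [ 0.6088 -0.4307  0.1135]]
```

Call:
servo_tool(
  increments=[
    {"offset":[-1,-2.5,3.2],"yaw":4},
    {"offset":[-2,-5.5,7],"yaw":9},
    {"offset":[-2,-8.5,11],"yaw":14},
    {"offset":[-2,-11.5,15],"yaw":19},
    {"offset":[-2,-14.5,19],"yaw":25},
    {"offset":[-2,-17.5,23],"yaw":31},
    {"offset":[-2,-20.5,27],"yaw":37},
    {"offset":[-2,-23.5,31],"yaw":43},
  ],
  claw=0.35,
)

```text
clock: 0.9
tcp_pos: [0.3861, 0.2495, 0.2511]
orientation: [0.619, 0.342, 0.619, -0.342]
wrist_force: [0.8, 0.3, -1.0]
finger_gap: 0.03
```

```bash
python3 - <<'E'
from go import *; plan([0.581,-0.0125,0.23],-0.005)
E
```

```text
t 0.9 tcp [0.3861 0.2495 0.2511] gap 0.03003680088947219 F [ 0.7923  0.3135 -0.9774] J [ 0.3987  0.0841 -0.1918  1.295   0.0002  1.4071]
axes x [-0.0001  0.0001 -1.    ] y [ 0.846   0.5332 -0.    ] z [ 0.5332 -0.846  -0.0002]
offset cm [ 2.1084  2.5198 32.5564]
yaw deg 32.50819578381326 or -147.49180421618675
```

Call:
servo_tool(
  increments=[
    {"offset":[0,0.3,4.5],"yaw":5},
    {"offset":[0,0.6,9],"yaw":10},
    {"offset":[0,1,13.5],"yaw":15},
    {"offset":[0,1.4,18],"yaw":20},
    {"offset":[0,1.8,22.5],"yaw":25},
    {"offset":[0,2.2,27],"yaw":30},
    {"offset":[0.5,2.4,31],"yaw":32.5},
    {"offset":[1,2.5,32.6],"yaw":32.5},
  ],
)

```text
clock: 1.7
tcp_pos: [0.5832, -0.0135, 0.2402]
orientation: [-0.499, -0.501, -0.499, 0.501]
wrist_force: [0.1, 0.2, -0.3]
finger_gap: 0.03
```

```bash
python3 - <<'E'
from go import *; plan([0.581,-0.0125,0.118],-0.005)
E
```

```text
t 1.7 tcp [ 0.5832 -0.0135  0.2402] gap 0.029983320568177253 F [ 0.0867  0.2457 -0.2598] J [-0.1605  0.3277  0.0879  1.3311 -0.0004  1.4149]
axes x [-0.0001 -0.0004 -1.    ] y [ 1.     -0.0046 -0.0001] z [-0.0046 -1.      0.0004]
offset cm [12.2174 -0.2156 -0.1056]
yaw deg 0.022677136638735416 or -179.97732286336125
```

Call:
servo_tool(
  increments=[
    {"offset":[2.5,-0.1,0],"yaw":0},
    {"offset":[5.5,-0.15,0],"yaw":0},
    {"offset":[7,-0.15,0],"yaw":0},
    {"offset":[8.5,-0.15,0],"yaw":0},
    {"offset":[10,-0.15,0],"yaw":0},
    {"offset":[11.2,-0.15,0],"yaw":0},
    {"offset":[12.0,-0.15,0],"yaw":0},
    {"offset":[12.2,-0.15,0],"yaw":0},
  ],
)

```text
clock: 2.5
tcp_pos: [0.5804, -0.0098, 0.1195]
orientation: [0.5, 0.5, 0.5, -0.5]
wrist_force: [-0.7, 1.5, 5.6]
finger_gap: 0.0295
```

```bash
python3 - <<'E'
from go import *; plan([0.581,-0.0125,0.118],-0.005)
from look import *
grab("1")
a=cv2.imread("pics/top_1.png")[170:230,220:320]; b=cv2.imread("pics/scene_1.png")[150:250,230:350]
cv2.imwrite("pics/c1.png",np.hstack([cv2.resize(a,(400,400)),cv2.resize(b,(400,400))]))
E
```

```text
t 2.5 tcp [ 0.5804 -0.0098  0.1195] gap 0.029530447721137693 F [-0.713   1.4974  5.626 ] J [-0.1556  0.3779 -0.1412  1.0507  0.0007  1.4151]
axes x [ 0.0011  0.0006 -1.    ] y [1.     0.0001 0.0011] z [ 0.0001 -1.     -0.0006]
offset cm [0.1508 0.0641 0.2652]
yaw deg 0.2913613311120042 or -179.708638668888
```

View pics/c1.png

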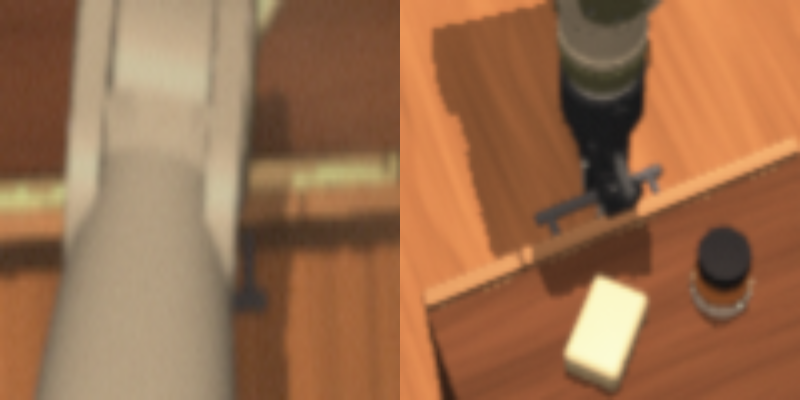

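Call:
servo_tool(
  increments=[
    {"offset":[0,0,0],"yaw":0},
    {"offset":[0,0,0],"yaw":0},
    {"offset":[0,0,0],"yaw":0},
    {"offset":[0,0,0],"yaw":0},
    {"offset":[0,0,0],"yaw":0},
    {"offset":[0,0,0],"yaw":0},
    {"offset":[0,0,0],"yaw":0},
    {"offset":[0,0,0],"yaw":0},
  ],
  claw=0.2,
  force=20,
)

```text
clock: 3.4
tcp_pos: [0.58, -0.0103, 0.1193]
orientation: [0.5, 0.5, 0.5, -0.5]
wrist_force: [-0.0, 1.2, -0.7]
finger_gap: 0.0169
```

Call:
servo_tool(
  increments=[
    {"offset":[0,0,0],"yaw":0},
    {"offset":[0,0,0],"yaw":0},
    {"offset":[0,0,0],"yaw":0},
    {"offset":[0,0,0],"yaw":0},
    {"offset":[0,0,0],"yaw":0},
    {"offset":[0,0,0],"yaw":0},
    {"offset":[0,0,0],"yaw":0},
    {"offset":[0,0,0],"yaw":0},
  ],
  claw=0.1,
  force=20,
)

```text
clock: 4.2
tcp_pos: [0.5801, -0.0104, 0.1193]
orientation: [0.5, 0.5, 0.5, -0.5]
wrist_force: [-0.3, -0.7, 1.0]
finger_gap: 0.0102
```

```bash
python3 - <<'E'
from go import *; plan([0.404,-0.0115,0.118],-0.005)
E
```

```text
t 4.2 tcp [ 0.5801 -0.0104  0.1193] gap 0.010199943146105964 F [-0.3225 -0.7238  1.0107] J [-0.1562  0.3783 -0.1412  1.0511  0.0001  1.4153]
axes x [ 0.0003  0.0001 -1.    ] y [ 1.     -0.0008  0.0003] z [-0.0008 -1.     -0.0001]
offset cm [  0.1294 -17.613    0.1271]
yaw deg 0.24314932533501238 or -179.75685067466497
```

Call:
servo_tool(
  increments=[
    {"offset":[0,-0.1,0],"yaw":0},
    {"offset":[0,-0.35,0],"yaw":0},
    {"offset":[0,-0.75,0],"yaw":0},
    {"offset":[0,-1.3,0],"yaw":0},
    {"offset":[0,-2.0,0],"yaw":0},
    {"offset":[0,-2.8,0],"yaw":0},
    {"offset":[0,-3.7,0],"yaw":0},
    {"offset":[0,-4.6,0],"yaw":0},
  ],
  force=30,
)

```text
clock: 5.0
tcp_pos: [0.5331, -0.0101, 0.1193]
orientation: [0.5, 0.5, 0.5, -0.5]
wrist_force: [2.7, 1.5, 2.1]
finger_gap: 0.0101
```

Call:
servo_tool(
  increments=[
    {"offset":[0,-0.9,0],"yaw":0},
    {"offset":[0,-1.8,0],"yaw":0},
    {"offset":[0,-2.7,0],"yaw":0},
    {"offset":[0,-3.6,0],"yaw":0},
    {"offset":[0,-4.5,0],"yaw":0},
    {"offset":[0,-5.4,0],"yaw":0},
    {"offset":[0,-6.3,0],"yaw":0},
    {"offset":[0,-7.2,0],"yaw":0},
  ],
)

```text
clock: 5.8
tcp_pos: [0.4613, -0.0098, 0.1193]
orientation: [0.5, 0.5, 0.5, -0.5]
wrist_force: [1.8, 4.8, 2.6]
finger_gap: 0.0093
```

Call:
servo_tool(
  increments=[
    {"offset":[0,-0.9,0],"yaw":0},
    {"offset":[0,-1.8,0],"yaw":0},
    {"offset":[0,-2.7,0],"yaw":0},
    {"offset":[0,-3.55,0],"yaw":0},
    {"offset":[0,-4.35,0],"yaw":0},
    {"offset":[0,-5.0,0],"yaw":0},
    {"offset":[0,-5.5,0],"yaw":0},
    {"offset":[0,-5.8,0],"yaw":0},
  ],
)

```text
clock: 6.6
tcp_pos: [0.403, -0.0096, 0.1193]
orientation: [0.499, 0.5, 0.5, -0.5]
wrist_force: [1.6, 6.3, 2.4]
finger_gap: 0.01
```

```bash
python3 - <<'E'
from go import *; plan([0.404,-0.0115,0.118],-0.005)
from look import *
grab("2")
a=cv2.imread("pics/top_2.png")[150:290,190:340]; b=cv2.imread("pics/scene_2.png")[130:270,200:350]
cv2.imwrite("pics/c2.png",np.hstack([cv2.resize(a,(400,400)),cv2.resize(b,(400,400))]))
E
```

```text
t 6.6 tcp [ 0.403  -0.0096  0.1193] gap 0.010018244614977537 F [1.5999 6.3374 2.4167] J [-0.2246  0.0555 -0.5597  0.9562  0.0015  1.3466]
axes x [-0.0002  0.0016 -1.    ] y [ 1.     -0.0004 -0.0002] z [-0.0004 -1.     -0.0016]
offset cm [0.1298 0.0996 0.1946]
yaw deg 0.26270608675902957 or -179.73729391324096
```

View pics/c2.png

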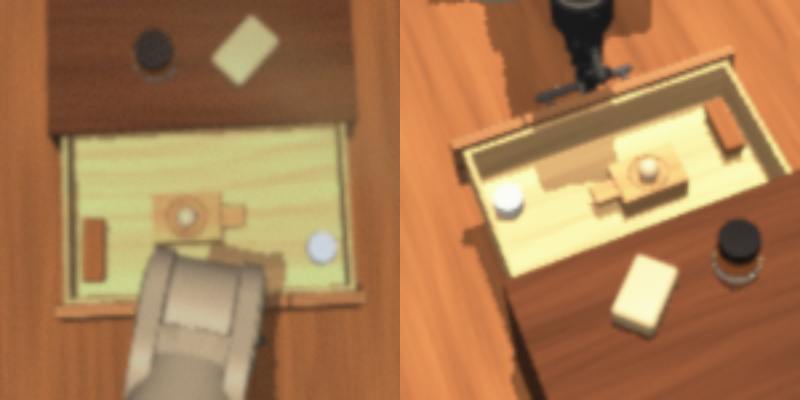

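Call:
servo_tool(
  increments=[
    {"offset":[0,0,-0.05],"yaw":0},
    {"offset":[0,0,-0.1],"yaw":0},
    {"offset":[0,0,-0.1],"yaw":0},
    {"offset":[0,0,-0.1],"yaw":0},
    {"offset":[0,0,-0.1],"yaw":0},
    {"offset":[0,0,-0.1],"yaw":0},
    {"offset":[0,0,-0.1],"yaw":0},
    {"offset":[0,0,-0.1],"yaw":0},
  ],
  force=20,
)

```text
clock: 7.5
tcp_pos: [0.4041, -0.0095, 0.1193]
orientation: [-0.5, -0.5, -0.5, 0.5]
wrist_force: [-0.8, 0.1, 4.5]
finger_gap: 0.0098
```

Call:
servo_tool(
  increments=[
    {"offset":[0,0,0],"yaw":0},
    {"offset":[0,0,0],"yaw":0},
    {"offset":[0,0,0],"yaw":0},
    {"offset":[0,0,0],"yaw":0},
    {"offset":[0,0,0],"yaw":0},
    {"offset":[0,0,0],"yaw":0},
    {"offset":[0,0,0],"yaw":0},
    {"offset":[0,0,0],"yaw":0},
  ],
  claw=0.3,
)

```text
clock: 8.3
tcp_pos: [0.4041, -0.0092, 0.1193]
orientation: [0.5, 0.5, 0.5, -0.5]
wrist_force: [0.3, 0.4, 0.0]
finger_gap: 0.0254
```

Call:
servo_tool(
  increments=[
    {"offset":[-1,0,0],"yaw":0},
    {"offset":[-3,0,0],"yaw":0},
    {"offset":[-5,0,0],"yaw":0},
    {"offset":[-8,0,0],"yaw":0},
    {"offset":[-11,0,0],"yaw":0},
    {"offset":[-13,0,0],"yaw":0},
    {"offset":[-14,0,0],"yaw":0},
    {"offset":[-14,0,0],"yaw":0},
  ],
)

```text
clock: 9.1
tcp_pos: [0.4048, -0.0094, 0.2608]
orientation: [0.501, 0.501, 0.499, -0.5]
wrist_force: [-0.5, 0.5, 0.3]
finger_gap: 0.0258
```

```bash
python3 - <<'E'
from go import *; plan([0.404,-0.0115,0.118],-0.005)
from look import *
grab("3")
a=cv2.imread("pics/top_3.png")[180:270,195:335]; b=cv2.imread("pics/scene_3.png")[140:230,210:350]
cv2.imwrite("pics/c3.png",np.vstack([cv2.resize(a,(466,300)),cv2.resize(b,(466,300))]))
E
```

```text
t 9.1 tcp [ 0.4048 -0.0094  0.2608] gap 0.025847174826532045 F [-0.4933  0.4567  0.252 ] J [-0.2221 -0.0281 -0.2844  1.3115  0.0001  1.3494]
axes x [ 0.0029 -0.0006 -1.    ] y [ 1.     -0.0007  0.0029] z [-0.0007 -1.      0.0006]
offset cm [14.2764 -0.1246  0.202 ]
yaw deg 0.2456922970026316 or -179.75430770299738
```

View pics/c3.png

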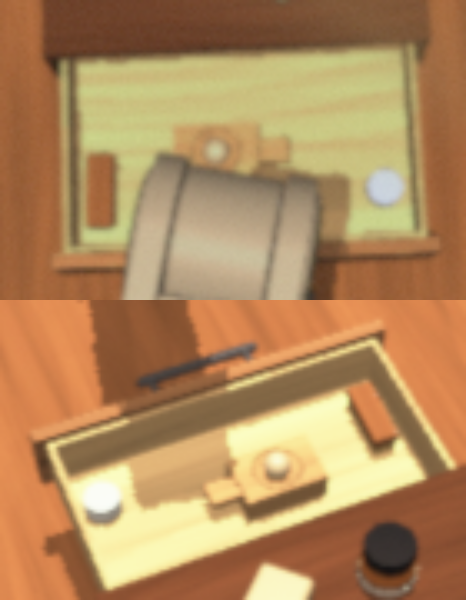

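```bash
python3 - <<'E'
from look import *
np.set_printoptions(precision=4,suppress=True)
for c,t in(("top","2"),("scene","2"),("scene","3")):
    d=np.load(f"{c}_{t}.npy"); P=cloud(c,d)
    X=P[...,0];Y=P[...,1];Z=P[...,2]
    reg=(X>0.44)&(X<0.62)&(abs(Y+.012)<.15)&(d>0)
    m=reg&(Z>.121)&(Z<.136)
    n,l,st,ce=cv2.connectedComponentsWithStats(m.astype(np.uint8))
    for i in range(1,n):
        if st[i,4]>60:
            q=P[l==i]; print(c,t,st[i],q.mean(0),np.median(q[:,2]),"rect",cv2.minAreaRect(np.float32(q[:,:2])))
            hull=cv2.convexHull(np.float32(q[:,:2])).reshape(-1,2)
            print(" range x",np.percentile(q[:,0],[1,50,99]),"y",np.percentile(q[:,1],[1,99]))
            for y in np.arange(q[:,1].min()+.005,q[:,1].max(),.01):
                s=q[abs(q[:,1]-y)<.004]
                if len(s): print("   y%.3f x %.4f %.4f"%(y,s[:,0].min(),s[:,0].max()))
    b=reg&(Z>.139)&(Z<.152)&(abs(X-.53)<.03)&(abs(Y)<.05); q=P[b]; print(" ball",len(q),q.mean(0),q.max(0),q.min(0))
E
```

```text
top 2 [247 217  35  18 450] [0.5488 0.0073 0.1286] 0.1287158059723904 rect ((0.5496001243591309, 0.0005865655839443207), (0.11344124376773834, 0.05663765221834183), 89.41886901855469)
 range x [0.5216 0.5488 0.5772] y [-0.0543  0.0571]
   y-0.051 x 0.5383 0.5621
   y-0.041 x 0.5381 0.5628
   y-0.031 x 0.5363 0.5594
   y-0.021 x 0.5217 0.5760
   y-0.011 x 0.5226 0.5770
   y-0.001 x 0.5215 0.5779
   y0.009 x 0.5214 0.5777
   y0.019 x 0.5216 0.5779
   y0.029 x 0.5216 0.5754
   y0.039 x 0.5219 0.5765
   y0.049 x 0.5228 0.5764
top 2 [223 226   7  23 130] [0.5181 0.1285 0.1261] 0.12580561822253622 rect ((0.5179219841957092, 0.1284562647342682), (0.07407478988170624, 0.019019557163119316), 1.038852572441101)
 range x [0.481  0.518  0.5544] y [0.1186 0.1377]
   y0.124 x 0.4810 0.5544
   y0.134 x 0.4816 0.5548
 ball 40 [0.549  0.0167 0.1437] [0.5597 0.0266 0.1505] [0.5389 0.0064 0.1393]
scene 2 [232 158  84  30 229] [ 0.4604 -0.0141  0.1287] 0.12941196624725726 rect ((0.4599156677722931, -0.012263625860214233), (0.009032619185745716, 0.2973562180995941), 0.16670002043247223)
 range x [0.4568 
[... 3014 characters left out ...]
15  0.1373]
   y0.120 x 0.4876 0.5580
   y0.130 x 0.4892 0.5616
scene 3 [271 180  37  23 422] [0.5543 0.0024 0.1276] 0.12785579407832937 rect ((0.5524391531944275, -0.002309788018465042), (0.06155964359641075, 0.11609707027673721), 0.06943631172180176)
 range x [0.5234 0.5553 0.5822] y [-0.059   0.0534]
   y-0.055 x 0.5389 0.5645
   y-0.045 x 0.5395 0.5677
   y-0.035 x 0.5383 0.5657
   y-0.025 x 0.5217 0.5832
   y-0.015 x 0.5221 0.5828
   y-0.005 x 0.5259 0.5831
   y0.005 x 0.5240 0.5826
   y0.015 x 0.5241 0.5810
   y0.025 x 0.5221 0.5801
   y0.035 x 0.5241 0.5798
   y0.045 x 0.5216 0.5796
   y0.055 x 0.5232 0.5795
 ball 24 [0.5535 0.0115 0.1445] [0.5596 0.021  0.1489] [0.5423 0.0025 0.1398]
```

```bash
python3 - <<'E'
from look import *
from go import plan
np.set_printoptions(precision=4,suppress=True)
c,t="scene","3"
d=np.load(f"{c}_{t}.npy"); P=cloud(c,d)
X=P[...,0];Y=P[...,1];Z=P[...,2]
h=(Z>0.128)&(Z<.15)&(X>0.38)&(X<0.415)&(Y>-.15)&(Y<.12)&(d>0)
bar=P[h]; print(len(bar),bar.mean(0),bar.min(0),bar.max(0))
c,t="top","3"
d=np.load(f"{c}_{t}.npy"); P=cloud(c,d)
X=P[...,0];Y=P[...,1];Z=P[...,2]
m=(X>0.5)&(X<.6)&(abs(Y)<.08)&(d>0)&(Z>.121)&(Z<.136)
q=P[m];print(q[:,0].min(),q[:,0].max(),q[:,1].min(),q[:,1].max())
b=(Z>.139)&(Z<.152)&(abs(X-.55)<.03)&(abs(Y)<.05); q=P[b]; print(" ball",len(q),q.mean(0),q.max(0),q.min(0))
plan([0.5515,0.0135,0.26],0)
E
```

```text
116 [ 0.4083 -0.0115  0.1394] [ 0.4013 -0.072   0.1298] [0.4135 0.0533 0.1449]
0.526042672057097 0.5801471010325208 -0.0561830532620443 0.056878222055539815
 ball 42 [0.5503 0.0164 0.1447] [0.5626 0.0267 0.1513] [ 0.5283 -0.0054  0.139 ]
t 9.2 tcp [ 0.4037 -0.0092  0.2587] gap 0.02558387440878849 F [ 0.8212 -0.5555 -0.2585] J [-0.2222 -0.0267 -0.2881  1.3101  0.0001  1.3494]
axes x [-0.0006  0.0003 -1.    ] y [ 1.     -0.0008 -0.0006] z [-0.0008 -1.     -0.0003]
offset cm [-0.1386 14.7753 -2.2772]
yaw deg -0.04454895188710822 or 179.9554510481129
```

Call:
servo_tool(
  increments=[
    {"offset":[0,2,-0.3],"yaw":0},
    {"offset":[0,5,-0.8],"yaw":0},
    {"offset":[0,8,-1.3],"yaw":0},
    {"offset":[0,11,-1.8],"yaw":0},
    {"offset":[0,13,-2.1],"yaw":0},
    {"offset":[0,14.4,-2.3],"yaw":0},
    {"offset":[0,14.7,-2.3],"yaw":0},
    {"offset":[0,14.7,-2.3],"yaw":0},
  ],
  claw=0.88,
)

```text
clock: 10.0
tcp_pos: [0.5504, 0.0137, 0.2577]
orientation: [-0.499, -0.499, -0.501, 0.501]
wrist_force: [-0.1, 0.5, 0.3]
finger_gap: 0.0748
```

```bash
python3 - <<'E'
from go import *; plan([0.5505,0.0135,0.103],0)
E
```

```text
t 10.0 tcp [0.5504 0.0137 0.2577] gap 0.07479631916369035 F [-0.0847  0.532   0.2887] J [-0.1209  0.262   0.0409  1.3526  0.      1.4505]
axes x [-0.003   0.0004 -1.    ] y [ 1.     -0.0006 -0.003 ] z [-0.0006 -1.     -0.0004]
offset cm [15.4726  0.0566  0.0284]
yaw deg -0.03402559335852989 or 179.96597440664146
```

Call:
servo_tool(
  increments=[
    {"offset":[1.5,0,0],"yaw":0},
    {"offset":[4,0,0],"yaw":0},
    {"offset":[6.5,0,0],"yaw":0},
    {"offset":[9,0,0],"yaw":0},
    {"offset":[11,0,0],"yaw":0},
    {"offset":[12.5,0,0],"yaw":0},
    {"offset":[13.5,0,0],"yaw":0},
    {"offset":[14,0,0],"yaw":0},
  ],
)

```text
clock: 10.8
tcp_pos: [0.5498, 0.0137, 0.1184]
orientation: [-0.499, -0.5, -0.5, 0.501]
wrist_force: [0.0, -0.1, -0.0]
finger_gap: 0.0749
```

```bash
python3 - <<'E'
from go import *; plan([0.5505,0.0135,0.103],0)
from look import *
grab("4")
a=cv2.imread("pics/top_4.png")[160:280,195:335]; b=cv2.imread("pics/scene_4.png")[120:220,230:340]
cv2.imwrite("pics/c4.png",np.hstack([cv2.resize(a,(300,257)),cv2.resize(b,(495,450))[:257*0+450][:450]]) if 0 else cv2.resize(b,(660,600)))
cv2.imwrite("pics/d4.png",cv2.resize(a,(700,600)))
E
```

```text
t 10.8 tcp [0.5498 0.0137 0.1184] gap 0.07485959817009873 F [ 0.0262 -0.1223 -0.0031] J [-0.1212  0.326  -0.2204  1.0261  0.0001  1.4506]
axes x [-0.0017  0.0003 -1.    ] y [ 1.     -0.001  -0.0017] z [-0.001  -1.     -0.0003]
offset cm [1.5439 0.0774 0.0169]
yaw deg -0.057392672149562125 or 179.94260732785042
```

View pics/c4.png

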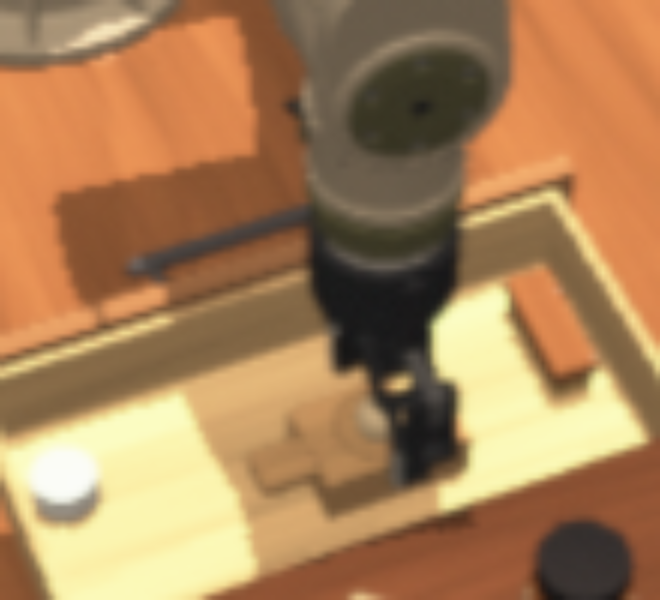

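View pics/d4.png

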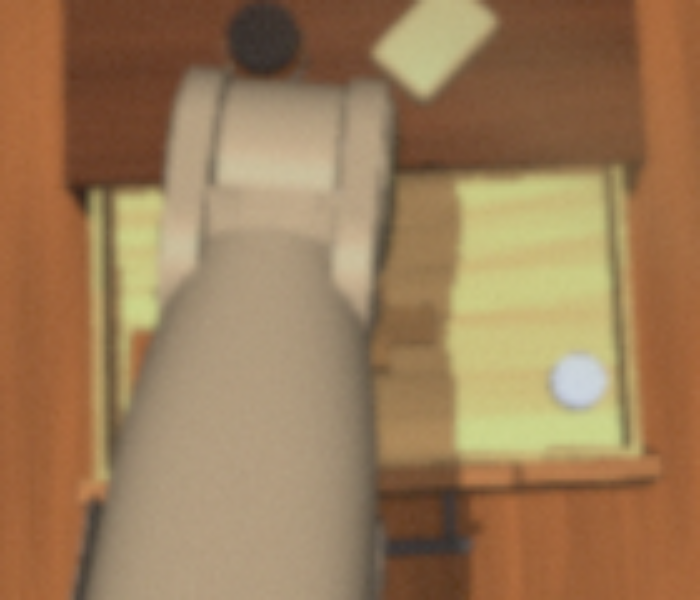

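Call:
servo_tool(
  increments=[
    {"offset":[0.3,0.03,0],"yaw":0},
    {"offset":[0.6,0.05,0],"yaw":0},
    {"offset":[0.9,0.05,0],"yaw":0},
    {"offset":[1.2,0.05,0],"yaw":0},
    {"offset":[1.5,0.05,0],"yaw":0},
    {"offset":[1.6,0.05,0],"yaw":0},
    {"offset":[1.6,0.05,0],"yaw":0},
    {"offset":[1.6,0.05,0],"yaw":0},
  ],
  claw=0.76,
  force=20,
)

```text
clock: 11.7
tcp_pos: [0.5516, 0.0137, 0.1033]
orientation: [0.5, 0.5, 0.5, -0.5]
wrist_force: [-0.8, 0.1, -0.1]
finger_gap: 0.0649
```

Call:
servo_tool(
  increments=[
    {"offset":[0,0,0],"yaw":0},
    {"offset":[0,0,0],"yaw":0},
    {"offset":[0,0,0],"yaw":0},
    {"offset":[0,0,0],"yaw":0},
    {"offset":[0,0,0],"yaw":0},
    {"offset":[0,0,0],"yaw":0},
    {"offset":[0,0,0],"yaw":0},
    {"offset":[0,0,0],"yaw":0},
  ],
  claw=0.73,
)

```text
clock: 12.5
tcp_pos: [0.5515, 0.0137, 0.1033]
orientation: [0.5, 0.5, 0.5, -0.5]
wrist_force: [0.2, 0.2, 1.2]
finger_gap: 0.0622
```

Call:
servo_tool(
  increments=[
    {"offset":[0,0,0],"yaw":0},
    {"offset":[0,0,0],"yaw":0},
    {"offset":[0,0,0],"yaw":0},
    {"offset":[0,0,0],"yaw":0},
    {"offset":[0,0,0],"yaw":0},
    {"offset":[0,0,0],"yaw":0},
    {"offset":[0,0,0],"yaw":0},
    {"offset":[0,0,0],"yaw":0},
  ],
  claw=0.7,
)

```text
clock: 13.3
tcp_pos: [0.5518, 0.0137, 0.1036]
orientation: [0.5, 0.5, 0.5, -0.5]
wrist_force: [-1.2, 0.0, 5.4]
finger_gap: 0.0598
```

Call:
servo_tool(
  increments=[
    {"offset":[0,0,0],"yaw":0},
    {"offset":[0,0,0],"yaw":0},
    {"offset":[0,0,0],"yaw":0},
    {"offset":[0,0,0],"yaw":0},
    {"offset":[0,0,0],"yaw":0},
    {"offset":[0,0,0],"yaw":0},
    {"offset":[0,0,0],"yaw":0},
    {"offset":[0,0,0],"yaw":0},
  ],
  claw=0.68,
)

```text
clock: 14.1
tcp_pos: [0.5518, 0.0137, 0.1036]
orientation: [0.5, 0.5, 0.5, -0.5]
wrist_force: [-0.7, 0.9, 5.3]
finger_gap: 0.0603
```

Call:
servo_tool(
  increments=[
    {"offset":[0,0,0],"yaw":0},
    {"offset":[0,0,0],"yaw":0},
    {"offset":[0,0,0],"yaw":0},
    {"offset":[0,0,0],"yaw":0},
    {"offset":[0,0,0],"yaw":0},
    {"offset":[0,0,0],"yaw":0},
    {"offset":[0,0,0],"yaw":0},
    {"offset":[0,0,0],"yaw":0},
  ],
  claw=0.66,
)

```text
clock: 14.9
tcp_pos: [0.5518, 0.0137, 0.1036]
orientation: [0.5, 0.5, 0.5, -0.5]
wrist_force: [-1.2, 1.2, 5.8]
finger_gap: 0.0598
```

Call:
servo_tool(
  increments=[
    {"offset":[0,0,0],"yaw":0},
    {"offset":[0,0,0],"yaw":0},
    {"offset":[0,0,0],"yaw":0},
    {"offset":[0,0,0],"yaw":0},
    {"offset":[0,0,0],"yaw":0},
    {"offset":[0,0,0],"yaw":0},
    {"offset":[0,0,0],"yaw":0},
    {"offset":[0,0,0],"yaw":0},
  ],
  claw=0.6,
  force=30,
)

```text
clock: 15.7
tcp_pos: [0.5518, 0.0137, 0.1037]
orientation: [0.5, 0.5, 0.5, -0.5]
wrist_force: [-0.8, 0.2, 6.1]
finger_gap: 0.0599
```

```bash
python3 - <<'E'
from go import *
from look import *
grab("5",("scene",)); plan([0.5505,0.0135,0.103],0)
b=cv2.imread("pics/scene_5.png")[150:220,250:330]
cv2.imwrite("pics/c5.png",cv2.resize(b,(640,560)))
E
```

```text
t 15.75 tcp [0.5519 0.0137 0.1037] gap 0.059923250181257645 F [-0.6182 -0.647   6.2379] J [-0.1207  0.3396 -0.2398  0.9905  0.0001  1.4508]
axes x [ 0.0009  0.     -1.    ] y [ 1.     -0.0007  0.0009] z [-0.0007 -1.     -0.    ]
offset cm [ 0.0708 -0.1369  0.0181]
yaw deg -0.03945931686343826 or 179.96054068313657
```

View pics/c5.png

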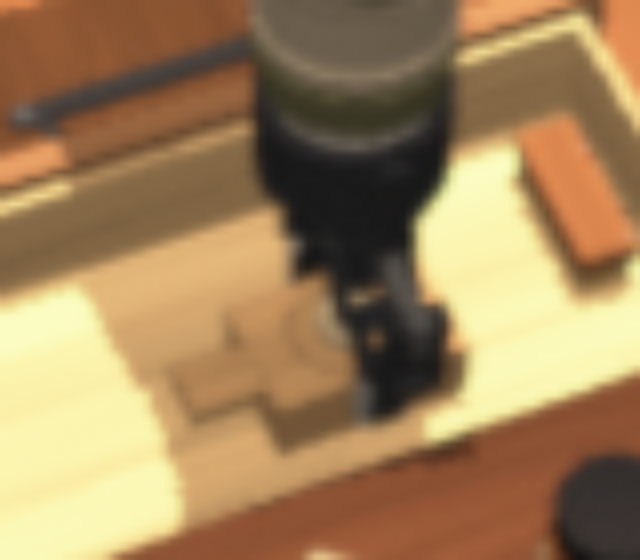

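Call:
servo_tool(
  increments=[
    {"offset":[0,0,0],"yaw":0},
    {"offset":[0,0,0],"yaw":0},
    {"offset":[0,0,0],"yaw":0},
    {"offset":[-0.1,0,0],"yaw":0},
    {"offset":[-0.3,0,0],"yaw":0},
    {"offset":[-0.5,0,0],"yaw":0},
    {"offset":[-0.7,0,0],"yaw":0},
    {"offset":[-0.7,0,0],"yaw":0},
  ],
  claw=0.73,
  force=20,
)

```text
clock: 16.55
tcp_pos: [0.5518, 0.0137, 0.1108]
orientation: [0.5, 0.5, 0.5, -0.5]
wrist_force: [0.2, -0.1, 0.6]
finger_gap: 0.0625
```

Call:
servo_tool(
  increments=[
    {"offset":[0,0,0],"yaw":0},
    {"offset":[0,0,0],"yaw":0},
    {"offset":[0,0,0],"yaw":0},
    {"offset":[0,0,0],"yaw":0},
    {"offset":[0,0,0],"yaw":0},
    {"offset":[0,0,0],"yaw":0},
    {"offset":[0,0,0],"yaw":0},
    {"offset":[0,0,0],"yaw":0},
  ],
  claw=0.7,
)

```text
clock: 17.35
tcp_pos: [0.552, 0.0137, 0.111]
orientation: [0.5, 0.5, 0.499, -0.5]
wrist_force: [-0.5, -0.3, 5.5]
finger_gap: 0.0602
```

Call:
servo_tool(
  increments=[
    {"offset":[0,0,0],"yaw":0},
    {"offset":[0,0,0],"yaw":0},
    {"offset":[0,0,0],"yaw":0},
    {"offset":[0,0,0],"yaw":0},
    {"offset":[0,0,0],"yaw":0},
    {"offset":[0,0,0],"yaw":0},
    {"offset":[0,0,0],"yaw":0},
    {"offset":[0,0,0],"yaw":0},
  ],
  claw=0.68,
)

```text
clock: 18.15
tcp_pos: [0.5521, 0.0136, 0.1111]
orientation: [0.5, 0.501, 0.499, -0.5]
wrist_force: [-0.1, 0.4, 5.4]
finger_gap: 0.0599
```

Call:
servo_tool(
  increments=[
    {"offset":[0,0,0],"yaw":0},
    {"offset":[0,0,0],"yaw":0},
    {"offset":[0,0,0],"yaw":0},
    {"offset":[0.1,0,0],"yaw":0},
    {"offset":[0.3,0,0],"yaw":0},
    {"offset":[0.5,0,0],"yaw":0},
    {"offset":[0.7,0,0],"yaw":0},
    {"offset":[0.7,0,0],"yaw":0},
  ],
  claw=0.73,
  force=20,
)

```text
clock: 18.95
tcp_pos: [0.5514, 0.0137, 0.1029]
orientation: [-0.5, -0.5, -0.5, 0.5]
wrist_force: [-0.3, 0.7, 0.2]
finger_gap: 0.0622
```

Call:
servo_tool(
  increments=[
    {"offset":[0,0,0],"yaw":0},
    {"offset":[0,0,0],"yaw":0},
    {"offset":[0,0,0],"yaw":0},
    {"offset":[0,0,0],"yaw":0},
    {"offset":[0,0,0],"yaw":0},
    {"offset":[0,0,0],"yaw":0},
    {"offset":[0,0,0],"yaw":0},
    {"offset":[0,0,0],"yaw":0},
  ],
  claw=0.7,
)

```text
clock: 19.75
tcp_pos: [0.5515, 0.0137, 0.1033]
orientation: [0.5, 0.5, 0.5, -0.5]
wrist_force: [-0.4, 0.1, 0.5]
finger_gap: 0.0599
```

Call:
servo_tool(
  increments=[
    {"offset":[0,0,0],"yaw":0},
    {"offset":[0,0,0],"yaw":0},
    {"offset":[0,0,0],"yaw":0},
    {"offset":[0,0,0],"yaw":0},
    {"offset":[0,0,0],"yaw":0},
    {"offset":[0,0,0],"yaw":0},
    {"offset":[0,0,0],"yaw":0},
    {"offset":[0,0,0],"yaw":0},
  ],
  claw=0.6,
  force=30,
)

```text
clock: 20.55
tcp_pos: [0.5516, 0.0137, 0.1034]
orientation: [0.5, 0.5, 0.5, -0.5]
wrist_force: [-1.1, 0.4, 2.1]
finger_gap: 0.0597
```

Call:
servo_tool(
  increments=[
    {"offset":[-0.05,0,0],"yaw":0},
    {"offset":[-0.1,0,0],"yaw":0},
    {"offset":[-0.2,0,0],"yaw":0},
    {"offset":[-0.3,0,0],"yaw":0},
    {"offset":[-0.4,0,0],"yaw":0},
    {"offset":[-0.5,0,0],"yaw":0},
    {"offset":[-0.6,0,0],"yaw":0},
    {"offset":[-0.65,0,0],"yaw":0},
  ],
)

```text
clock: 21.35
tcp_pos: [0.5516, 0.0137, 0.1099]
orientation: [0.5, 0.5, 0.5, -0.5]
wrist_force: [-0.9, 0.2, -2.4]
finger_gap: 0.0594
```

```bash
python3 - <<'E'
from go import *
from look import *
grab("6",("scene",)); plan([0.5505,0.0135,0.103],0)
b=cv2.imread("pics/scene_6.png")[150:220,250:330]
cv2.imwrite("pics/c6.png",cv2.resize(b,(640,560)))
E
```

```text
t 21.4 tcp [0.5516 0.0136 0.11  ] gap 0.05957044024266386 F [-0.2041 -0.3692 -1.8727] J [-0.1208  0.3345 -0.2305  1.0056  0.0001  1.4508]
axes x [ 0.0003  0.     -1.    ] y [ 1.     -0.0008  0.0003] z [-0.0008 -1.     -0.    ]
offset cm [ 0.6987 -0.1145  0.0146]
yaw deg -0.04486593870426402 or 179.95513406129572
```

View pics/c6.png

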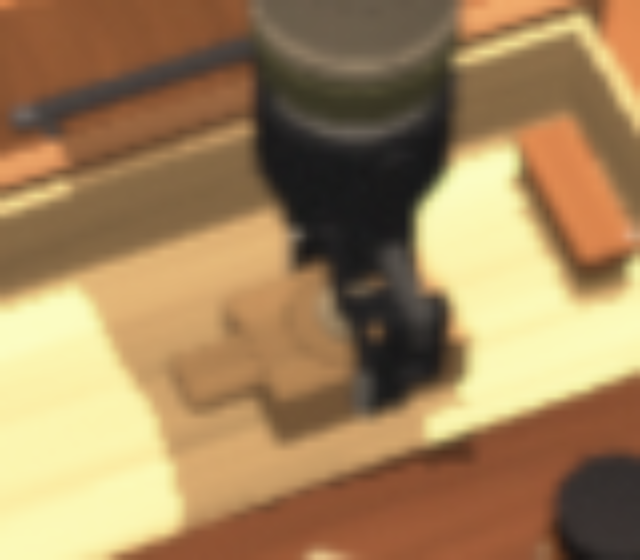

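Call:
servo_tool(
  increments=[
    {"offset":[-0.1,0,0],"yaw":0},
    {"offset":[-0.3,0,0],"yaw":0},
    {"offset":[-0.7,0,0],"yaw":0},
    {"offset":[-1.3,0,0],"yaw":0},
    {"offset":[-2,0,0],"yaw":0},
    {"offset":[-2.8,0,0],"yaw":0},
    {"offset":[-3.6,0,0],"yaw":0},
    {"offset":[-4.4,0,0],"yaw":0},
  ],
)

```text
clock: 22.2
tcp_pos: [0.5517, 0.0137, 0.1548]
orientation: [0.5, 0.5, 0.5, -0.5]
wrist_force: [-0.1, 1.1, -1.0]
finger_gap: 0.0597
```

Call:
servo_tool(
  increments=[
    {"offset":[-0.8,0,0],"yaw":0},
    {"offset":[-1.6,0,0],"yaw":0},
    {"offset":[-2.4,0,0],"yaw":0},
    {"offset":[-3.2,0,0],"yaw":0},
    {"offset":[-4,0,0],"yaw":0},
    {"offset":[-4.8,0,0],"yaw":0},
    {"offset":[-5.6,0,0],"yaw":0},
    {"offset":[-6.4,0,0],"yaw":0},
  ],
)

```text
clock: 23.0
tcp_pos: [0.5515, 0.0137, 0.2184]
orientation: [0.5, 0.5, 0.5, -0.5]
wrist_force: [1.8, -0.3, -1.9]
finger_gap: 0.0595
```

Call:
servo_tool(
  increments=[
    {"offset":[-0.7,0,0],"yaw":0},
    {"offset":[-1.3,0,0],"yaw":0},
    {"offset":[-1.8,0,0],"yaw":0},
    {"offset":[-2.2,0,0],"yaw":0},
    {"offset":[-2.5,0,0],"yaw":0},
    {"offset":[-2.7,0,0],"yaw":0},
    {"offset":[-2.8,0,0],"yaw":0},
    {"offset":[-2.8,0,0],"yaw":0},
  ],
)

```text
clock: 23.8
tcp_pos: [0.5515, 0.0137, 0.2457]
orientation: [0.5, 0.5, 0.5, -0.5]
wrist_force: [0.7, -0.9, -0.4]
finger_gap: 0.0594
```

```bash
cat > dish.py <<'E'
from look import *
def dish(tag,cam,tcp):
    d=np.load(f"{cam}_{tag}.npy"); P=cloud(cam,d); X,Y,Z=[P[...,i] for i in range(3)]
    p=cv2.imread(f"pics/{cam}_{tag}.png").astype(int); sat=p[...,2]-p[...,0]
    zt=tcp[2]+0.026
    m=(abs(X-tcp[0])<.1)&(abs(Y-tcp[1])<.1)&(abs(Z-zt)<.014)&(d>0)&(sat>40)
    q=P[m]; print(cam,len(q))
    if len(q)<20: return
    A=np.c_[q[:,:2]-tcp[:2],np.ones(len(q))]; k=np.linalg.lstsq(A,q[:,2],rcond=None)[0]
    res=q[:,2]-A@k; g=abs(res)<.004; k=np.linalg.lstsq(A[g],q[g,2],rcond=None)[0]
    print(" slope",k,"n",g.sum(),"rect",cv2.minAreaRect(np.float32(q[g,:2])))
E
python3 - <<'E'
from go import *
from dish import *
grab("7"); plan([0.5505,0.0135,0.103],0)
b=cv2.imread("pics/scene_7.png")[120:210,240:340]
cv2.imwrite("pics/c7.png",cv2.resize(b,(660,594)))
for c in("scene","top"): dish("7",c,env.get_state()["tcp_pos"])
E
```

```text
t 23.9 tcp [0.5514 0.0137 0.2456] gap 0.05982856861845204 F [ 0.1087 -0.4243 -1.9908] J [-0.1208  0.2642  0.0142  1.3212  0.0001  1.4508]
axes x [-0.0003  0.0001 -1.    ] y [ 1.     -0.0008 -0.0003] z [-0.0008 -1.     -0.0001]
offset cm [14.2586 -0.0885  0.0204]
yaw deg -0.04336887341301918 or 179.95663112658698
scene 368
 slope [-0.0399  0.0462  0.2711] n 253 rect ((0.5564170479774475, 0.0004946216940879822), (0.1177663654088974, 0.06999827176332474), 71.49153900146484)
top 147
 slope [0.0014 0.1581 0.2773] n 126 rect ((0.5464666485786438, -0.03493678942322731), (0.03868205472826958, 0.0539821982383728), 74.91749572753906)
```

View pics/c7.png

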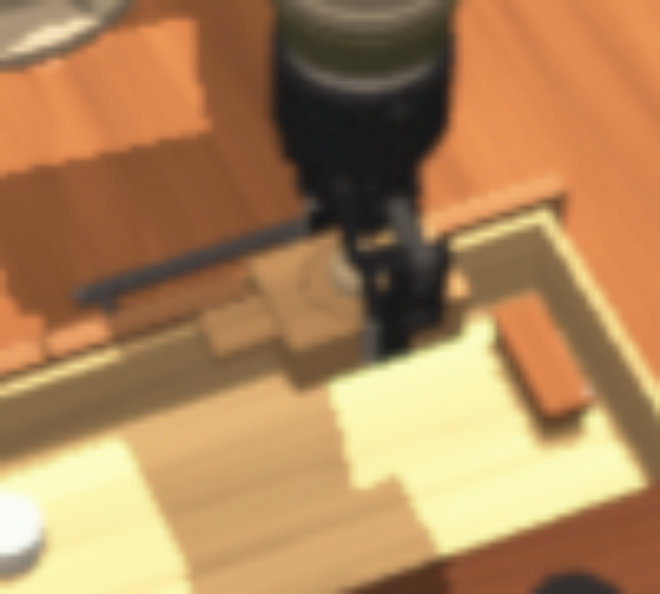

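```bash
python3 - <<'E'
from look import *
np.set_printoptions(precision=4,suppress=True)
for c in("scene","top"):
    d=np.load(f"{c}_7.npy"); P=cloud(c,d); X,Y,Z=[P[...,i] for i in range(3)]
    m=(abs(X-.551)<.06)&(Y>-.08)&(Y<.08)&(Z>.25)&(Z<.29)&(d>0)
    for y in np.arange(-.075,.06,.008):
        s=P[m&(abs(Y-y)<.004)]
        if len(s): 
            zt=np.median(s[:,2]); s=s[abs(s[:,2]-zt)<.006]; 
            if len(s):print(c,"y %.3f n%d x %.4f..%.4f z %.4f"%(y,len(s),s[:,0].min(),s[:,0].max(),zt))
E
```

```text
scene y -0.059 n14 x 0.5434..0.5659 z 0.2650
scene y -0.051 n19 x 0.5424..0.5646 z 0.2673
scene y -0.043 n21 x 0.5388..0.5666 z 0.2666
scene y -0.035 n21 x 0.5423..0.5663 z 0.2673
scene y -0.027 n49 x 0.5244..0.5814 z 0.2691
scene y -0.019 n44 x 0.5257..0.5826 z 0.2718
scene y -0.011 n40 x 0.5240..0.5807 z 0.2707
scene y -0.003 n40 x 0.5224..0.5823 z 0.2690
scene y 0.005 n42 x 0.5153..0.5969 z 0.2711
scene y 0.013 n18 x 0.5196..0.5982 z 0.2710
scene y 0.021 n4 x 0.5341..0.5966 z 0.2725
scene y 0.029 n3 x 0.5325..0.5370 z 0.2686
scene y 0.037 n2 x 0.5823..0.5831 z 0.2560
scene y 0.045 n4 x 0.5794..0.5817 z 0.2661
scene y 0.053 n11 x 0.5377..0.5813 z 0.2698
top y -0.059 n1 x 0.5618..0.5618 z 0.2658
top y -0.051 n24 x 0.5398..0.5653 z 0.2685
top y -0.043 n25 x 0.5386..0.5626 z 0.2683
top y -0.035 n20 x 0.5390..0.5626 z 0.2684
top y -0.027 n32 x 0.5242..0.5776 z 0.2712
top y -0.019 n37 x 0.5241..0.5678 z 0.2727
top y -0.011 n6 x 0.5240..0.5333 z 0.2707
```

Call:
servo_tool(
  increments=[
    {"offset":[0,0,0],"yaw":-0.5},
    {"offset":[0,0,0],"yaw":-1.5},
    {"offset":[0,0,0],"yaw":-3},
    {"offset":[0,0,0],"yaw":-5},
    {"offset":[0,0,0],"yaw":-7.5},
    {"offset":[0,0,0],"yaw":-10.5},
    {"offset":[0,0,0],"yaw":-14},
    {"offset":[0,0,0],"yaw":-17.5},
  ],
)

```text
clock: 24.7
tcp_pos: [0.5515, 0.0137, 0.2458]
orientation: [0.571, 0.417, 0.571, -0.417]
wrist_force: [-0.3, -0.3, -1.0]
finger_gap: 0.0602
```

Call:
servo_tool(
  increments=[
    {"offset":[0,0,0],"yaw":-3.5},
    {"offset":[0,0,0],"yaw":-7},
    {"offset":[0,0,0],"yaw":-10.5},
    {"offset":[0,0,0],"yaw":-14},
    {"offset":[0,0,0],"yaw":-17.5},
    {"offset":[0,0,0],"yaw":-21},
    {"offset":[0,0,0],"yaw":-24.5},
    {"offset":[0,0,0],"yaw":-28},
  ],
)

```text
clock: 25.5
tcp_pos: [0.5515, 0.0137, 0.2457]
orientation: [0.655, 0.267, 0.655, -0.267]
wrist_force: [-0.5, 0.0, -1.5]
finger_gap: 0.0595
```

Call:
servo_tool(
  increments=[
    {"offset":[0,0,0],"yaw":-3.5},
    {"offset":[0,0,0],"yaw":-7},
    {"offset":[0,0,0],"yaw":-10.5},
    {"offset":[0,0,0],"yaw":-14},
    {"offset":[0,0,0],"yaw":-17.5},
    {"offset":[0,0,0],"yaw":-21},
    {"offset":[0,0,0],"yaw":-24.5},
    {"offset":[0,0,0],"yaw":-28},
  ],
)

```text
clock: 26.3
tcp_pos: [0.5515, 0.0137, 0.2458]
orientation: [0.7, 0.1, 0.7, -0.1]
wrist_force: [-0.2, 0.6, -0.8]
finger_gap: 0.0596
```

Call:
servo_tool(
  increments=[
    {"offset":[0,0,0],"yaw":-3.5},
    {"offset":[0,0,0],"yaw":-6.7},
    {"offset":[0,0,0],"yaw":-9.6},
    {"offset":[0,0,0],"yaw":-12},
    {"offset":[0,0,0],"yaw":-14},
    {"offset":[0,0,0],"yaw":-15.2},
    {"offset":[0,0,0],"yaw":-16},
    {"offset":[0,0,0],"yaw":-16.3},
  ],
)

```text
clock: 27.1
tcp_pos: [0.5515, 0.0137, 0.2458]
orientation: [0.707, 0.001, 0.707, -0.001]
wrist_force: [-0.9, 0.4, -1.6]
finger_gap: 0.0598
```

Call:
servo_tool(
  increments=[
    {"offset":[0,0,0],"yaw":0},
    {"offset":[0,0,0],"yaw":0},
    {"offset":[0,0,0],"yaw":0},
    {"offset":[0,0,0],"yaw":0},
    {"offset":[0,0,0],"yaw":0},
    {"offset":[0,0,0],"yaw":0},
    {"offset":[0,0,0],"yaw":0},
    {"offset":[0,0,0],"yaw":0},
  ],
)

```text
clock: 27.9
tcp_pos: [0.5515, 0.0137, 0.2458]
orientation: [0.707, 0.002, 0.707, -0.001]
wrist_force: [0.2, -0.6, -1.7]
finger_gap: 0.0601
```

```bash
python3 - <<'E'
from go import *
from look import *
grab("8"); plan([0.5515,0.0137,0.2456],np.pi/2-.005)
b=cv2.imread("pics/scene_8.png")[110:220,230:350]
cv2.imwrite("pics/c8.png",cv2.resize(b,(648,594)))
for c in("scene","top"):
    d=np.load(f"{c}_8.npy"); P=cloud(c,d); X,Y,Z=[P[...,i] for i in range(3)]
    m=(abs(X-.57)<.08)&(Y>-.05)&(Y<.08)&(Z>.25)&(Z<.29)&(d>0)
    for x in np.arange(.5,.64,.008):
        s=P[m&(abs(X-x)<.004)]
        if len(s):
            zt=np.median(s[:,2]); s=s[abs(s[:,2]-zt)<.006]
            if len(s):print(c,"x %.3f n%d y %.4f..%.4f z %.4f"%(x,len(s),s[:,1].min(),s[:,1].max(),zt))
E
```

```text
t 28.0 tcp [0.5515 0.0137 0.2458] gap 0.05997147725253359 F [ 0.0817  0.1722 -0.7134] J [-0.1208  0.264   0.0145  1.3212  0.0001 -0.1166]
axes x [-0.      0.0001 -1.    ] y [0.0042 1.     0.0001] z [ 1.     -0.0042 -0.    ]
offset cm [ 0.0169  0.0018 -0.0022]
yaw deg 0.0438901943782666 or -179.95610980562174
scene x 0.524 n6 y 0.0174..0.0344 z 0.2720
scene x 0.532 n25 y 0.0010..0.0413 z 0.2716
scene x 0.540 n18 y -0.0047..0.0433 z 0.2696
scene x 0.548 n25 y -0.0302..0.0453 z 0.2711
scene x 0.556 n21 y -0.0298..0.0559 z 0.2739
scene x 0.564 n52 y -0.0238..0.0509 z 0.2720
scene x 0.572 n34 y -0.0152..0.0417 z 0.2709
scene x 0.580 n39 y -0.0143..0.0414 z 0.2715
scene x 0.588 n44 y -0.0143..0.0402 z 0.2712
scene x 0.596 n47 y -0.0151..0.0398 z 0.2668
scene x 0.604 n18 y 0.0006..0.0258 z 0.2678
scene x 0.612 n19 y 0.0005..0.0245 z 0.2681
scene x 0.620 n22 y -0.0000..0.0253 z 0.2673
scene x 0.628 n19 y -0.0001..0.0250 z 0.2651
```

View pics/c8.png

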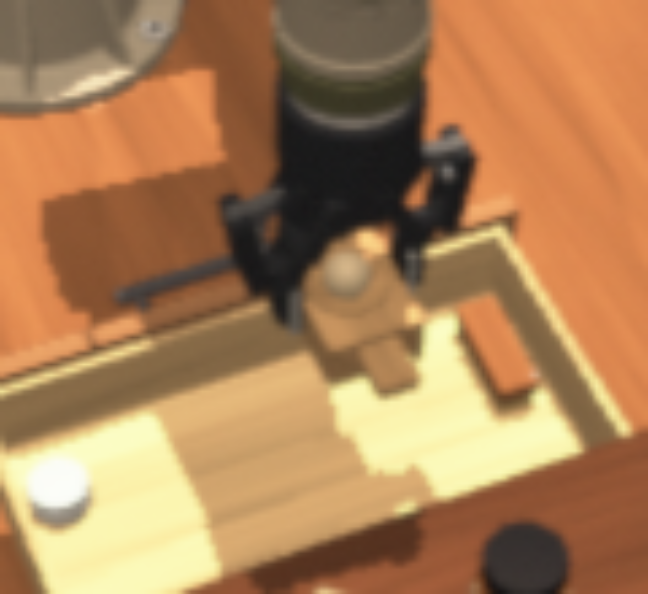

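The dish is level with its tab pointing to the back and the ball in the hollow, at crop (348,270). One more measurement: the ball's centring.

```bash
python3 - <<'E'
from go import *
from look import *
from scipy.optimize import least_squares
for t in("8",):
    d=np.load(f"scene_{t}.npy"); P=cloud("scene",d); X,Y,Z=[P[...,i] for i in range(3)]
    p=cv2.imread(f"pics/scene_{t}.png")
    m=(abs(X-.556)<.018)&(abs(Y-.0135)<.018)&(Z>.277)&(Z<.298)&(d>0); q=P[m]
    f=least_squares(lambda c:np.linalg.norm(q-c,axis=1)-.013,[.553,.013,.277],loss="soft_l1",f_scale=.001); print(len(q),"ball",f.x,abs(f.fun).mean())
    dm=(Z>.262)&(Z<.276)&(X>.5)&(X<.64)&(Y>-.02)&(Y<.048)&(d>0)
    n,l,st,ce=cv2.connectedComponentsWithStats(dm.astype(np.uint8)); k=1+np.argmax(st[1:,4]); r=P[l==k]
    tip=np.percentile(r[:,0],99.5); print("tab tip x",r[:,0].max(),tip,"-> centre x",r[:,0].max()-.073, tip-.073)
    e=[]
    for x in np.arange(.575,.594,.003):
        s=r[abs(r[:,0]-x)<.003]; e.append((x,(s[:,1].min()+s[:,1].max())/2))
    for x in np.arange(.606,.628,.003):
        s=r[abs(r[:,0]-x)<.003]; e.append((x,(s[:,1].min()+s[:,1].max())/2))
    e=np.array(e); print("axis slope dy/dx",np.polyfit(e[:,0]-.555,e[:,1],1))
    # top drawer handle
    h=(Z>0.13)&(Z<.15)&(X>0.38)&(X<0.42)&(Y>-.1)&(Y<-.02); print("handle x",P[h].mean(0))
E
```

```text
51 ball [0.5528 0.0133 0.2759] 0.0010114459924512392
tab tip x 0.6270695566420154 0.6264741305623059 -> centre x 0.5540695566420154 0.553474130562306
axis slope dy/dx [-0.0089  0.013 ]
handle x [ 0.4099 -0.047   0.1395]
```

```bash
python3 - <<'E'
from workcell import env
print(env.hand_in())
E
```

```text
the job is handed in; nothing more can be done
None
```

I pulled the top drawer about 175 mm by its handle, which leaves it about 190 mm open. I then gripped the soap dish by its long sides, lifted it straight up with the tab still sideways, and turned it a quarter turn over the open drawer. I handed the job in at about 28 s with the dish still held; no verdict is reported.

**Last checks (scene camera and arm state, just before handing in):**
- **Height and level:** the dish's top is at about 0.271 m, so its centre is at about 0.255 m. It looked level from end to end.
- **Tab direction:** about -0.009 rad in world axes, against a unit heading of about -0.005 rad, so it points almost squarely to the back.
- **Soap ball:** about 1 mm from the dish's centre.
- **Position:** the dish is about 80 mm in front of the unit's front edge, over the drawer. The drawer was still open and the brush and tin were in it. I saw no sign that anything else had moved, but I measured only the drawer's handle. The lower drawer was never touched, and I did not measure it separately.

**What disagreed:**
- The gripper read about 60 mm on the 56 mm dish. I first took that for the fingers catching the drawer floor. I raised them 7 mm, got the same reading, and regripped lower, so I put it down to an offset in the reading.
- The two cameras differed by 2 to 4 mm. I used values between them for the grasp.
- The top camera could not see the dish in the final pose, so these last checks rest on the scene camera alone.

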